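# Clamp a steriliser's levelling foot and hold the angle gauge on its stud at the mark

## Task

A steriliser's levelling foot is loaded in its holding block: swing the clamp arm fully down onto it. Then pick up the angle gauge by its black handle, stand it upright over the middle of the foot's uneven stud with its base touching lightly, and from there rock it sideways on the stud until its freely swinging pointer settles on the index mark. Finish while still gripping the gauge there, steady, its base resting lightly on the stud and on nothing else; leave the tray, jar and dish alone.

Things in the scene. Friction and masses are not known exactly. Their poses are not given: they have to be found in the camera images.
- gauge_grip (a point): Middle of the angle gauge's black handle, an upright block 22 x 26 x 50 mm (x, y, z), 95 to 145 mm above the gauge's underside; this point is 124 mm above it. Grip across the faces 26 mm apart (fingers close along the gauge's y). Axes: x out of the dial face, y along the base bar, z up. The gauge starts standing upright on the counter
- gauge_base (a point): Centre of the underside of the gauge's base bar (4 mm to +x and 124 mm below gauge_grip), same axes. The bar is flat aluminium 44 x 110 x 10 mm and carries a white dial plate 8 mm thick (x), 100 mm wide (y), its top 95 mm above the underside. The gauge weighs about 0.35 kg. Rolling it about its own +x lowers its -y end
- pointer (a joint): Angle (rad) of the gauge's pendulum, a dark needle 59 mm long with a round bob, swinging freely before the dial on a pivot 88 mm above the underside. 0 = along the gauge's z, positive = tip towards the gauge's -y. At rest it equals the gauge's roll about its own +x (-y end lowered). It swings about twice a second and settles in two or three seconds
- mark (a joint): Angle (rad) of the index mark, a dark tab 7 mm wide at the lower rim of the dial, just beyond the pointer's tip, 60 to 72 mm from the same pivot. Same zero and sense as pointer: the pointer is on the mark when the two are equal. Preset between 0.18 and 0.33; stiff, it stays put
- pointer_tip (a point): Tip of the pendulum needle, 59 mm from its pivot; z along the needle away from its tip, x out of the dial. Not to be touched
- mark_point (a point): Inner edge of the index mark, 61 mm from the pivot, in the plane of the needle: the needle's tip points at it when on the mark. z points to the pivot, x out of the dial
- stud_top (a point): Middle of the stud's top, 65 mm above the foot's underside, 80 mm above the counter; axes are the foot's, z up. The worn crown is two round ribs along x, 40 mm long, 8 mm radius: the high one at y = +8 mm (top 65 mm above the foot's underside), the low one at y = -14 mm (top 62.5 mm). A flat base pivots on the high rib up to 0.11 rad of roll about +x, beyond that on the low rib
- foot: Levelling foot of dark steel, about 0.75 kg: square flange 80 x 80 x 12 mm with a round upright stud 48 mm across in its middle. Origin at the centre of its underside, on the holding block's 15 mm plate; it sits loose by 1 mm in its nest, its axes along the holding block's
- gauge: The angle gauge: origin and axes as gauge_base
- fixture: Aluminium holding block fixed to the counter: plate 120 x 220 x 15 mm (x, y, z) with low lips round the foot's nest. Origin on the counter under the nest's centre; the plate reaches from y = -80 to +140 mm. The clamp stands on its +y side
- clamp_hinge (a point): Hinge axis of the clamp arm, along the fixture's x, 105 mm to +y of the nest's centre and 42 mm above the counter, between two steel cheeks that reach 55 mm above the counter. Axes are the fixture's
- clamp (a joint): Opening angle (rad) of the clamp arm: 0 = fully down, level, pointing from the hinge to the fixture's -y, its pad 0.7 mm above the foot's flange; grows as the arm rises, 1.57 = upright. Starts between 0.95 and 1.5. Friction keeps it where it is left; about 2.5 N on the paddle moves it
- clamp_paddle (a point): Middle of the outer face (the upper face when down) of the black paddle on the clamp arm, 30 x 30 x 10 mm, 55 mm from the hinge; the face lies 5 mm off the line through the hinge. Push here. The steel arm is 16 mm wide and ends 80 mm from the hinge. z points out of the face, -y along the arm to its tip
- tray: Bystander: open steel tray 80 x 150 x 22 mm, origin under its centre
- jar: Bystander: white jar 64 mm across, 85 mm high, origin under its centre
- dish: Bystander: steel bowl 90 mm across, 40 mm high, origin under its centre
Things that resemble listed ones, but are neither listed nor needed, are in the scene too. There is more than one size of the gauge; the job needs the middle-sized.

How it is judged (in metres and radians):
On the way, in this order (a step that is already met when the one before it is completed fails the run):
1. the clamp arm is swung fully down (within 0.08 rad), before the gauge is on the stud (value of joint clamp below 0.08 rad), for 0.2 s.
2. the gripped gauge stands upright (within 0.1 rad) over the middle of the stud (within 30 mm), its base touching it, with the clamp down (contact force between the fingers and gauge above 1 N and contact force between gauge and foot between 0.4 and 25 N and horizontal distance between gauge_base and stud_top below 0.03 m and contact force between gauge and fixture below 0.2 N and value of joint clamp below 0.08 rad and angle between gauge_base's own z axis and vertical below 0.1 rad), for 0.2 s.
At the end, for the whole second after the job is handed in: Clamp down (within 0.08 rad); gauge gripped, steady, its base pressing only on the stud, with 0.4 to 25 N, within 30 mm of the stud's middle; pointer hanging free (plumb within 0.04 rad), at rest, within 0.055 rad (half the mark's width) of the mark; all kept through the last second (contact force between the fingers and gauge above 1 N and contact force between gauge and foot between 0.4 and 25 N and horizontal distance between gauge_base and stud_top below 0.03 m and contact force between gauge and fixture below 0.2 N and value of joint clamp below 0.08 rad and angle between the z axis of pointer_tip and the z axis of mark_point, either way round below 0.055 rad and angle between pointer_tip's own z axis and vertical below 0.04 rad and velocity of joint pointer between -0.25 and 0.25 rad/s and angle between gauge_base's own z axis and vertical above 0.11 rad and linear speed of gauge below 0.03 m/s); the arm keeps its last pose, push and grip.
It fails at once if the tray, jar or dish is moved by more than 30 mm (distance of any of tray, jar, dish from where it was at the start of the episode above 0.03 m).
It fails at once if the gauge is pressed on the stud with more than 40 N (contact force between gauge and foot above 40 N).
It fails at once if the levelling foot is lifted or shoved more than 15 mm (distance of foot from where it was at the start of the episode above 0.015 m).
It also fails if it takes over 72 s, if anything falls off the work surface, if the arm or the gripper's body presses on something with over 40 N, if the wrist force passes 120 N, or if a joint passes its speed limit or range.

## Robot

A 6-joint arm with a two-finger parallel gripper is mounted at the origin on the work surface. World frame = base frame: x ahead of the robot, y to its left, z up, the work surface at z = 0. Lengths are in mm, angles in degrees, forces in N, time in s.
With the tool pointing down it reaches from about 425 to 1125 mm from the base axis. Payload 14.9 kg.
Tool frame: the origin (TCP) lies at the very end of the fingers, on their centre line; the grasp point (between the pads) lies robot.grip_point_offset behind it (robot.grip_point_offset is the distance from the TCP to the grasp point, in mm); z points along the fingers, y is the direction in which the jaws open and shut (so a half turn about z gives the same grasp; the last joint's range is limited). The gripper opens to 91 mm and grips with 3 to 60 N. Pads are 32 mm wide; open, the fingers measure 118 mm over their backs; the gripper's body (76 mm by 178 mm) begins 60 mm behind the grasp point.
Start: joints at [-67.34, 21.709, 99.362, -0, 58.929, -1.908], TCP at [291.043, -636.641, 213.932] pointing down, gripper open.
Joint ranges: [-158.91, 158.91], [-42.39, 125.64], [0.06, 152.35], [-60.88, 240.88], [17.5, 164.5], [-176.32, 176.32]. Speed limits (degrees/s): [108.29, 108.29, 136.94, 180, 180, 180].

## Interface

Orientations are given as a 3x3 rotation matrix whose columns are the frame's x, y, z axes.
In Python, from station import robot gives the robot as it stands.
- The arm moves only by the tool send_rows, never from a script. Its argument "deltas" is a list of rows, each a list of 3 entries, a list of its own where there are three numbers: the closure, from -1 (fully open) to 1 (shut), then the shift along the tool's x, y, z in mm, then the turn, a rotation vector about the tool's x, y, z in degrees. In form: [[claw, [dx, dy, dz], [wx, wy, wz]], ...]. A call has 1 to 8 rows; each row is the pose to reach, as a shift and turn from the pose commanded when the call began, along the tool's axes at that moment; what a row does not reach only later rows make up. A row lasts 1/8 s, in which the tool goes at most 62.5 mm and 10.7 degrees, less where a joint would pass 70% of its speed; a pose out of reach is approached as far as the arm can. A call with a gripper value outside its range is refused whole. The fingers move at their own pace and stop on an object; the grip force is fixed at half the most. Time passes only in rows, so rows that repeat a pose let the fingers close. It gives the time, the measured TCP pose, the force and the opening at its end, in the units of the state.
- robot.get_state(): the state, without advancing time (a new reading comes with each control period).
- robot.get_image(name): name is "scene" or "top" or "wrist"; returns a dict with "img" (400x640x3 uint8, red, green, blue), "intrinsics" (3x3 intrinsics, pixels), "R" (3x3) and "t" (3): a world point X has camera coordinates R X + t. Camera axes: x right, y down, z forward; pixel columns grow to the right and rows downward; lengths in mm; the calibration is good to about 2 mm. The wrist camera is an equidistant fisheye: a pixel r from the principal point sees the ray r / f radians off the axis. A picture is of the moment at which its call begins. There is no depth.
- robot.hand_in(): hands the job in, once; it reports no verdict.
The state is a dict: "t": time; "joint_pos": joint angles; "dq": joint speeds; "effort": joint torques, N m; "position": TCP position; "tool_rot": TCP orientation; "ft_force": force on the tool from outside, world axes, zero at the start; "ft_torque": the same for the moment, N m; "finger_gap": finger opening in mm.
Only numpy, scipy, OpenCV 4.12 (cv2) and the standard library are available. Lean on these libraries where they do the work, as an engineer would, in place of code of your own. Each camera call takes 0.05 s, during which the arm holds its last target.

## Working session

There is one attempt and no reset: what is moved stays moved. The work goes in short steps, Python scripts to look and compute and a tool call to move; the robot and the scene stay as the last step left them, time stands still between calls to the robot, and variables do not carry over. Pictures are saved under pics/ and viewed, and the job is handed in when it is done.

Besides the shell and the picture viewer there is one more tool, called after "Emit:" as name(argument=value, ...), one argument or row to a line, values as JSON. send_rows: Moves the arm, as the interface text tells. Its arguments: {"type":"object","properties":{"deltas":{"type":"array"}},"required":["deltas"]}

```bash
ls; mkdir -p pics; python3 - <<'E'
from station import robot
import cv2,numpy as np
print(robot.grip_point_offset)
s=robot.get_state();print(s)
for n in ("scene","top","wrist"):
    d=robot.get_image(n);cv2.imwrite(f"pics/{n}0.png",cv2.cvtColor(d["img"],cv2.COLOR_RGB2BGR))
    print(n,d["intrinsics"],d["R"],d["t"])
E
```

```text
pics
18.8
{'t': 0.0, 'joint_pos': array([-6.73393788e+01,  2.17387189e+01,  9.93950462e+01, -4.04011994e-04,
        5.89278578e+01, -1.90762550e+00]), 'dq': array([-0.00913134,  0.00869356,  0.05536489,  0.01473814, -0.02363228,
       -0.06523494]), 'effort': array([-2.12414841e-05, -7.63723183e+01, -4.34368229e+01,  6.51770155e-02,
        4.24129260e-02, -6.22959237e-05]), 'position': array([ 290.89104047, -636.26954665,  213.29062916]), 'tool_rot': array([[ 9.09465164e-01,  4.15779917e-01, -4.19941509e-04],
       [ 4.15780128e-01, -9.09464625e-01,  9.90167531e-04],
       [ 2.97698270e-05, -1.07512621e-03, -9.99999422e-01]]), 'ft_force': array([-0.07759911,  0.39084479, -0.16801217]), 'ft_torque': array([ 0.02266687,  0.03632937, -0.01293568]), 'finger_gap': 91.20029606034106}
scene [[387.15793284   0.         324.5571515 ]
 [  0.         387.15793284 195.96167248]
 [  0.           0.           1.        ]] [[ 0.06028365  0.99813769  0.00932933]
 [ 0.65264577 -0.03234205 -0.75697258]
 [-0.75526114  0.05172182 -0.65338003]] [-112.10829069 -301.55352956 1567.2410173 ]
top [[455.7224772    0.         324.33005464]
 [  0.         455.7224772  198.77814384]
 [  0.           0.           1.        ]] [[-0.01864554 -0.99980753  0.00610232]
 [-0.99537681  0.01798706 -0.09434766]
 [ 0.09421974 -0.00783327 -0.99552061]] [  82.19689159  594.22889355 1217.79855198]
wrist [[309.70691629   0.         321.02264115]
 [  0.         309.70691629 202.25840091]
 [  0.           0.           1.        ]] [[ 0.41487638 -0.90987647 -0.00154862]
 [-0.88083175 -0.40205831  0.2499691 ]
 [-0.22806364 -0.1023422  -0.96825258]] [-700.03163054  -27.07342956  390.84671629]
```

View pics/scene0.png

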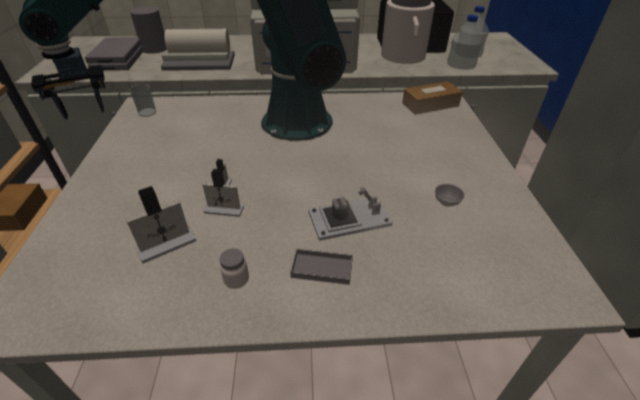

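View pics/top0.png

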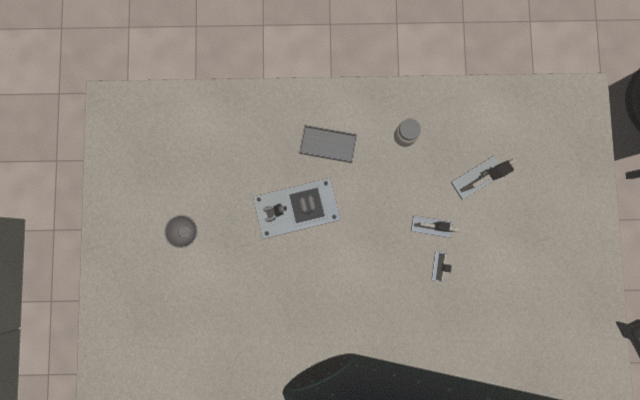

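View pics/wrist0.png

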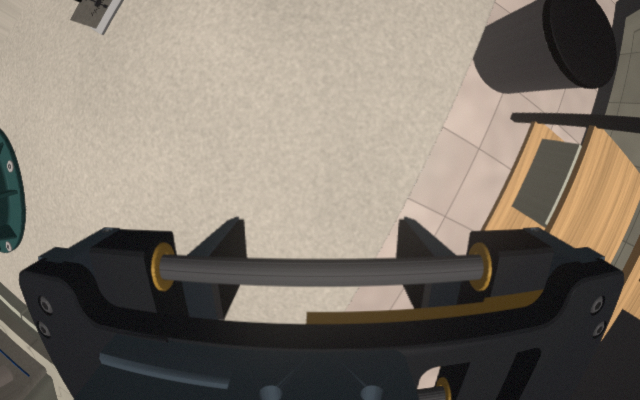

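The scene view shows three gauges: a large one at about (160,225), a middle one at (222,198) and a small one behind it. The fixture is at (348,215), with the stud at (340,208) and the clamp to its right at (372,203). In the top view the middle gauge is at (432,227) and the fixture at (297,208). I'll zoom in to measure.

```bash
python3 - <<'E'
import cv2
t=cv2.imread("pics/top0.png");s=cv2.imread("pics/scene0.png")
cv2.imwrite("pics/c1.png",cv2.resize(t[170:250,245:345],None,fx=8,fy=7.5,interpolation=cv2.INTER_CUBIC)[:600])
cv2.imwrite("pics/c2.png",cv2.resize(t[205:290,400:500],None,fx=7,fy=7,interpolation=cv2.INTER_CUBIC))
cv2.imwrite("pics/c3.png",cv2.resize(s[150:250,300:400],None,fx=6,fy=6,interpolation=cv2.INTER_CUBIC))
cv2.imwrite("pics/c4.png",cv2.resize(s[150:230,190:260],None,fx=7,fy=7,interpolation=cv2.INTER_CUBIC))
E
```

```text
(no output)
```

View pics/c1.png

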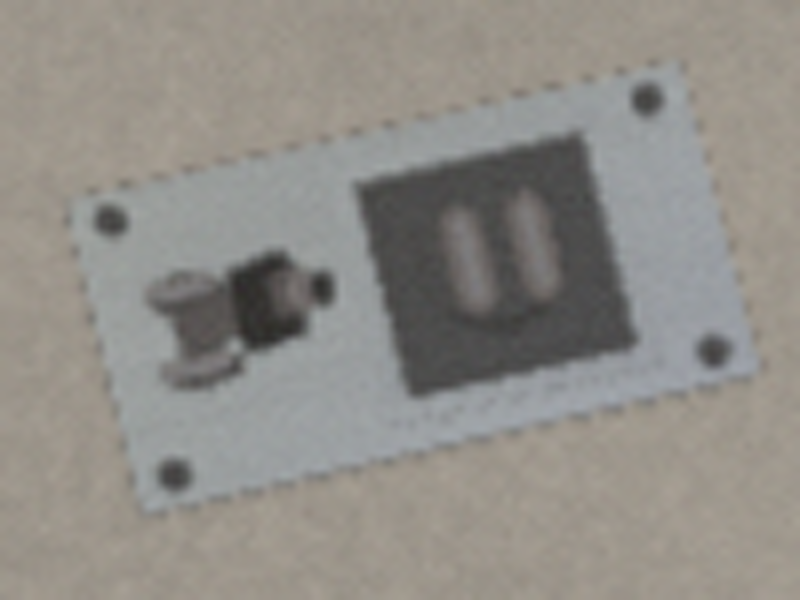

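View pics/c2.png

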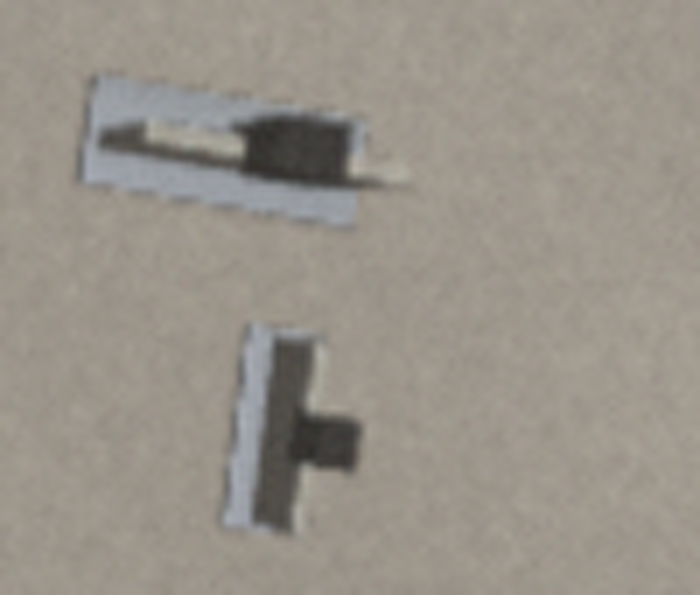

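View pics/c3.png

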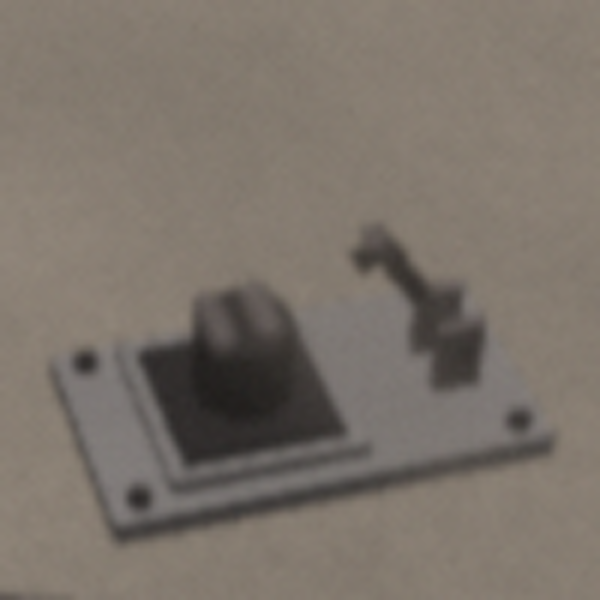

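View pics/c4.png

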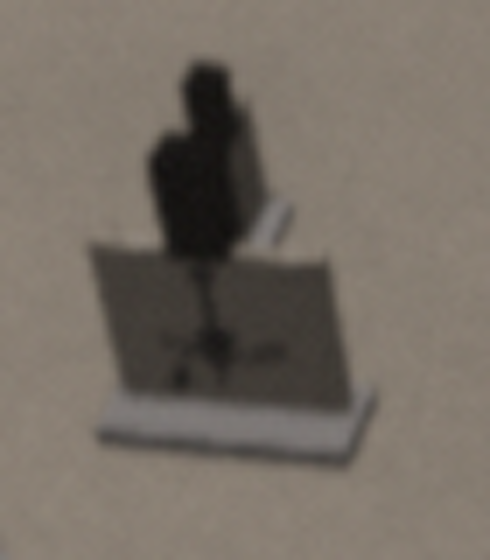

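```bash
cat > h.py <<'E'
import numpy as np,cv2
def ray(d,uv):
    K,R,t=map(np.array,(d["intrinsics"],d["R"],d["t"]))
    v=np.c_[uv,np.ones(len(uv))]@np.linalg.inv(K).T@R
    return -R.T@t,v
def onplane(d,uv,z):
    c,v=ray(d,np.atleast_2d(np.array(uv,float)));return c+v*((z-c[2])/v[:,2])[:,None]
def tri(d1,u1,d2,u2):
    a,v=ray(d1,[u1]);b,w=ray(d2,[u2]);v=v[0];w=w[0]
    s=np.linalg.lstsq(np.c_[v,-w],b-a,rcond=None)[0]
    p=a+v*s[0];q=b+w*s[1];return (p+q)/2,np.linalg.norm(p-q)
def proj(d,X):
    X=np.atleast_2d(X);c=X@np.array(d["R"]).T+np.array(d["t"]);p=c@np.array(d["intrinsics"]).T;return p[:,:2]/p[:,2:]
def scale_rect(d,mask,z):
    c=max(cv2.findContours(mask,cv2.RETR_EXTERNAL,cv2.CHAIN_APPROX_NONE)[0],key=cv2.contourArea)
    P=onplane(d,cv2.convexHull(c)[:,0,:],z)[:,:2].astype(np.float32)
    return cv2.minAreaRect(P)
E
python3 - <<'E'
from station import robot
from h import *
d=robot.get_image("top");im=d["img"].astype(int);s=robot.get_image("scene")
blue=(im[...,2]-im[...,0]).astype(int)
print(blue[208,280],blue[140,240],im[208,265],im[230,440],im[140,240])
m=((blue>-3)).astype(np.uint8)*255
cv2.imwrite("pics/m.png",m)
def sub(x0,x1,y0,y1):
    q=np.zeros_like(m);q[y0:y1,x0:x1]=m[y0:y1,x0:x1];return cv2.morphologyEx(q,cv2.MORPH_OPEN,np.ones((2,2),np.uint8))
print("fix",scale_rect(d,sub(245,350,170,250),15))
print("gauge",scale_rect(d,sub(405,465,210,243),10))
print("small",scale_rect(d,sub(425,450,245,285),10))
print("large",scale_rect(d,sub(448,500,150,205),10))
E
```

```text
-8 -18 [123 120 119] [66 65 64] [157 148 139]
fix ((569.94091796875, 146.52182006835938), (119.45298767089844, 217.21194458007812), 12.757556915283203)
gauge ((513.4569091796875, -224.9079132080078), (109.77445983886719, 43.216922760009766), 79.46295166015625)
small ((406.26239013671875, -233.80059814453125), (19.316017150878906, 77.83572387695312), 76.26114654541016)
large ((647.7166748046875, -361.25286865234375), (55.67620086669922, 142.87551879882812), 30.700115203857422)
```

View pics/m.png

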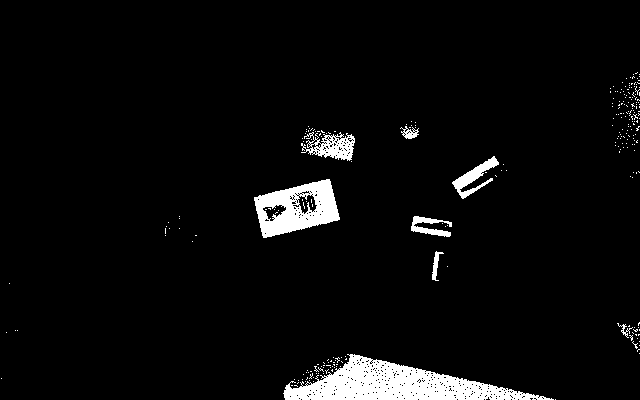

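```bash
python3 - <<'E'
from station import robot
from h import *
st=robot.get_state();T=np.array(st["tool_rot"]);p=np.array(st["position"])
w=robot.get_image("wrist");R=np.array(w["R"]);c=-R.T@w["t"]
print("cam in tool",T.T@(c-p),"axes(rows x,y,z)",(R@T).round(3))
d=robot.get_image("top");s=robot.get_image("scene")
yaw=np.radians(12.76);X=np.array([np.cos(yaw),np.sin(yaw),0]);Y=np.array([-X[1],X[0],0]);Z=np.array([0,0,1.])
N=np.array([576.6,117.3,0])
print("stud",proj(d,N+80*Z),proj(s,N+80*Z))
for a in np.arange(.9,1.55,.1):
    H=N+105*Y+42*Z;tip=H+80*(-np.cos(a)*Y+np.sin(a)*Z);P=H+55*(-np.cos(a)*Y+np.sin(a)*Z)+5*(np.cos(a)*Z+np.sin(a)*Y)
    print(round(a,2),"tip",proj(d,tip).round(1),proj(s,tip).round(1),"P",proj(d,P).round(1),proj(s,P).round(1))
g=np.radians(-10.54);gx=np.array([np.cos(g),np.sin(g),0]);G=np.array([513.46,-224.9,0])
print("handle top c",proj(d,G-4*gx+145*Z),"scene",proj(s,G-4*gx+145*Z))
E
```

```text
cam in tool [  70.79835115    0.86297758 -170.72087745] axes(rows x,y,z) [[-0.001  1.     0.001]
 [-0.968 -0.001 -0.25 ]
 [-0.25  -0.001  0.968]]
stud [[306.98816524 204.46019219]] [[338.99386045 199.67452706]]
0.9 tip [[285.7 208.8]] [[358.1 189.5]] P [[278.9 211.1]] [[364.2 192.8]]
1.0 tip [[283.  209.3]] [[360.4 187.8]] P [[277.  211.4]] [[365.9 191.8]]
1.1 tip [[280.2 209.8]] [[362.9 186.3]] P [[275.  211.8]] [[367.6 190.8]]
1.2 tip [[277.3 210.4]] [[365.4 185. ]] P [[272.9 212.3]] [[369.4 190. ]]
1.3 tip [[274.3 211.1]] [[368.  183.8]] P [[270.9 212.7]] [[371.2 189.4]]
1.4 tip [[271.2 211.8]] [[370.7 182.8]] P [[268.8 213.2]] [[373.  188.8]]
1.5 tip [[268.1 212.5]] [[373.4 182.1]] P [[266.7 213.7]] [[374.8 188.5]]
handle top c [[445.11899262 226.91340471]] scene [[215.25787637 170.22855095]]
```

```bash
cat > m.py <<'E'
import numpy as np,json,sys
from scipy.spatial.transform import Rotation as Ro
N=np.array([576.6,117.3,0]);yaw=12.76
def frame(yaw): # x,y,z columns of upright frame
    return Ro.from_euler("z",yaw,degrees=True).as_matrix()
def tool(yaw,roll=0): # tool down: x along frame x, y along -y; roll about frame x (deg)
    return frame(yaw)@Ro.from_euler("x",roll,degrees=True).as_matrix()@np.diag([1,-1,-1])
def load():
    try:j=json.load(open("cmd.json"));return np.array(j["p"]),np.array(j["R"])
    except FileNotFoundError:
        a=np.radians(24.568);return np.array([291.043,-636.641,213.932]),tool(24.568)
def did(sh,rv):
    p,R=load();p=p+R@np.array(sh,float);R=R@Ro.from_rotvec(rv,degrees=True).as_matrix()
    json.dump({"p":p.tolist(),"R":R.tolist()},open("cmd.json","w"))
    print("cmd",p.round(1),Ro.from_matrix(R@np.diag([1,-1,-1])).as_euler("ZYX",degrees=True).round(2))
def need(P,R1):
    p,R=load();print("shift",(R.T@(np.array(P)-p)).round(1),"turn",Ro.from_matrix(R.T@R1).as_rotvec(degrees=True).round(2))
def fx(x,y,z): return N+frame(yaw)@np.array([x,y,z])
E
python3 -c "
from m import *
print(fx(0,115,170)); need(fx(0,115,170),tool(yaw))"
```

```text
[551.20021898 229.45993547 170.        ]
shift [ 596.7 -679.5   43.9] turn [ 0.    0.   11.81]
```

Emit:
send_rows(
  deltas=[
    [1,[40,-45,0],[0,0,1]],
    [1,[81,-93,0],[0,0,2]],
    [1,[121,-138,0],[0,0,3]],
    [1,[161,-183,0],[0,0,4]],
    [1,[201,-229,0],[0,0,5]],
    [1,[242,-275,0],[0,0,6]],
    [1,[282,-321,0],[0,0,7]],
    [1,[322,-367,0],[0,0,8]],
  ],
)

```text
t: 1.4
position: [431.6, -167.2, 214.3]
tool_rot: [[0.959, 0.284, 0.001], [0.284, -0.959, -0.0], [0.001, 0.001, -1.0]]
ft_force: [1.2, -0.5, 0.1]
finger_gap: 14.2
```

```bash
python3 -c "
from m import *
did([322,-367,0],[0,0,8]);need(fx(0,115,170),tool(yaw))"
```

```text
cmd [ 431.3 -169.   213.9] [16.57  0.    0.  ]
shift [ 228.5 -347.7   43.9] turn [0.   0.   3.81]
```

Emit:
send_rows(
  deltas=[
    [1,[33,-50,6],[0,0,1]],
    [1,[66,-99,12],[0,0,1]],
    [1,[99,-149,18],[0,0,2]],
    [1,[132,-199,24],[0,0,3]],
    [1,[165,-248,30],[0,0,3]],
    [1,[198,-298,36],[0,0,3.8]],
    [1,[228.5,-347.7,43.9],[0,0,3.8]],
    [1,[228.5,-347.7,43.9],[0,0,3.8]],
  ],
)

```text
t: 2.4
position: [551.6, 232.5, 169.5]
tool_rot: [[0.975, 0.224, -0.0], [0.224, -0.975, 0.0], [0.0, -0.0, -1.0]]
ft_force: [-0.3, -0.6, -0.6]
finger_gap: 0.5
```

```bash
python3 -c "
from m import *
did([228.5,-347.7,43.9],[0,0,3.8]);need(fx(0,115,91),tool(yaw))
from station import robot
import cv2
for n in ('scene','wrist'):
  d=robot.get_image(n)['img'][...,::-1]
  cv2.imwrite(f'pics/{n}1.png',d if n=='wrist' else cv2.resize(d[100:250,280:430],None,fx=4,fy=4))
print(robot.get_state()['position'],robot.get_state()['finger_gap'])
"
```

```text
cmd [551.2 229.4 170. ] [12.77  0.    0.  ]
shift [ 0. -0. 79.] turn [0.   0.   0.01]
[550.83022575 229.54185079 169.74586289] 0.6756630870704025
```

View pics/scene1.png

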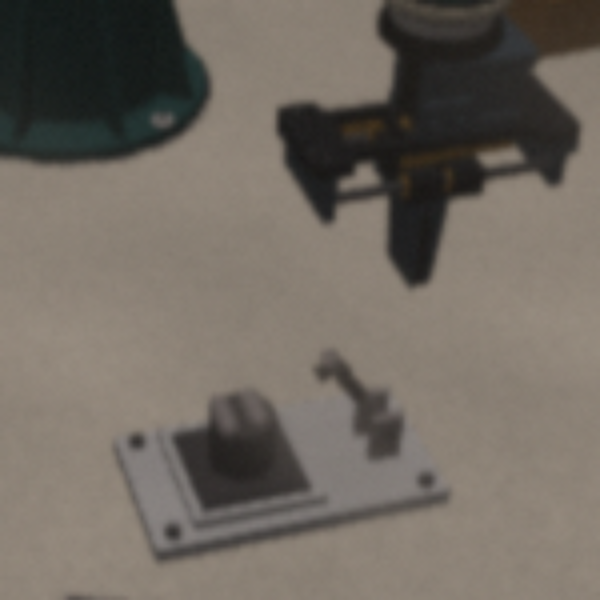

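View pics/wrist1.png

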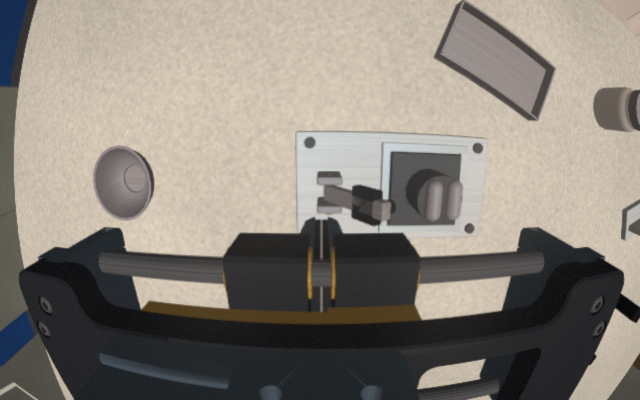

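```bash
python3 -c "
from math import *
for a in [1.1,.95,.8,.65,.5,.35,.25,.15,.1,.05,0,-.02,-.04]:
  y=105-55*cos(a)+5*sin(a)+13.5; z=42+55*sin(a)+5*cos(a); print(a,round(y,1),round(z,1),'tool dy,dz from (115,91):',round(115-y,1),round(91-z,1))"
```

```text
1.1 98.0 93.3 tool dy,dz from (115,91): 17.0 -2.3
0.95 90.6 89.6 tool dy,dz from (115,91): 24.4 1.4
0.8 83.8 84.9 tool dy,dz from (115,91): 31.2 6.1
0.65 77.7 79.3 tool dy,dz from (115,91): 37.3 11.7
0.5 72.6 72.8 tool dy,dz from (115,91): 42.4 18.2
0.35 68.5 65.6 tool dy,dz from (115,91): 46.5 25.4
0.25 66.4 60.5 tool dy,dz from (115,91): 48.6 30.5
0.15 64.9 55.2 tool dy,dz from (115,91): 50.1 35.8
0.1 64.3 52.5 tool dy,dz from (115,91): 50.7 38.5
0.05 63.8 49.7 tool dy,dz from (115,91): 51.2 41.3
0 63.5 47.0 tool dy,dz from (115,91): 51.5 44.0
-0.02 63.4 45.9 tool dy,dz from (115,91): 51.6 45.1
-0.04 63.3 44.8 tool dy,dz from (115,91): 51.7 46.2
```

Emit:
send_rows(
  deltas=[
    [1,[0,0,20],[0,0,0]],
    [1,[0,0,40],[0,0,0]],
    [1,[0,0,60],[0,0,0]],
    [1,[0,0,79],[0,0,0]],
    [1,[0,0,79],[0,0,0]],
  ],
)

```text
t: 3.12
position: [550.2, 229.0, 89.1]
tool_rot: [[0.975, 0.221, -0.003], [0.221, -0.975, -0.001], [-0.003, 0.0, -1.0]]
ft_force: [-0.1, 0.6, 1.2]
finger_gap: 0.5
```

Emit:
send_rows(
  deltas=[
    [1,[0,9,-2],[0,0,0]],
    [1,[0,17,-2],[0,0,0]],
    [1,[0,24,1],[0,0,0]],
    [1,[0,28,4],[0,0,0]],
    [1,[0,31,6],[0,0,0]],
    [1,[0,34.5,9],[0,0,0]],
    [1,[0,37.5,12],[0,0,0]],
    [1,[0,40,15],[0,0,0]],
  ],
)

```text
t: 4.12
position: [560.1, 190.3, 75.8]
tool_rot: [[0.975, 0.221, 0.0], [0.221, -0.975, -0.0], [0.0, 0.0, -1.0]]
ft_force: [1.3, 0.2, 2.2]
finger_gap: 0.5
```

```bash
python3 -c "
from m import *
did([0,0,79],[0,0,0]);did([0,40,15],[0,0,0])
from station import robot
import cv2
for n in ('scene','wrist'):
  d=robot.get_image(n)['img'][...,::-1]
  cv2.imwrite(f'pics/{n}2.png',cv2.resize(d[100:280,180:460],None,fx=2.8,fy=2.8) if n=='wrist' else cv2.resize(d[100:250,280:430],None,fx=4,fy=4))
"
```

```text
cmd [551.2 229.4  91. ] [12.77  0.    0.  ]
cmd [560.  190.4  76. ] [12.77  0.    0.  ]
```

View pics/scene2.png

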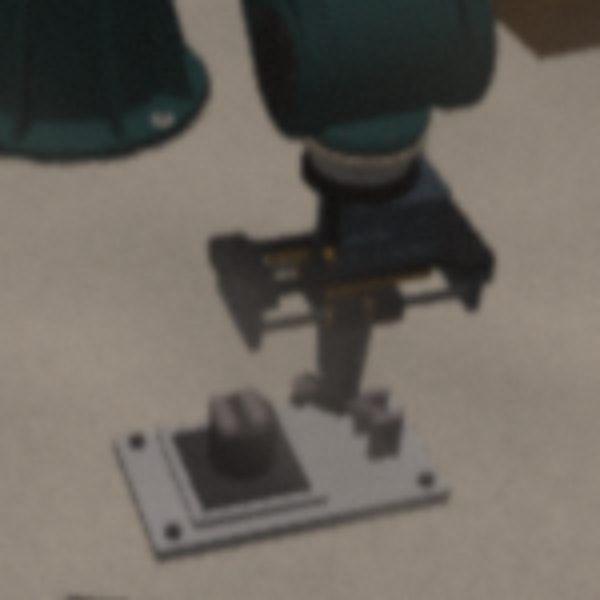

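View pics/wrist2.png

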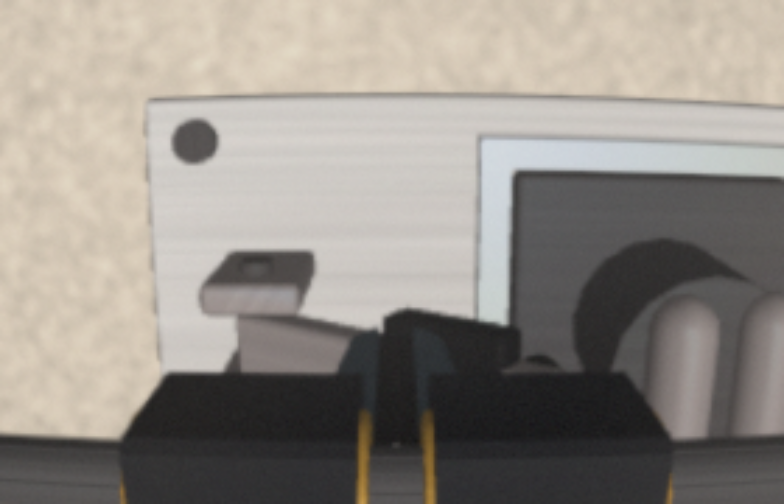

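Emit:
send_rows(
  deltas=[
    [1,[0,2.5,3],[0,0,0]],
    [1,[0,5,7],[0,0,0]],
    [1,[0,7,11],[0,0,0]],
    [1,[0,9,15],[0,0,0]],
    [1,[0,10,19],[0,0,0]],
    [1,[0,11,22],[0,0,0]],
    [1,[0,11,25],[0,0,0]],
    [1,[0,11.5,27],[0,0,0]],
  ],
)

```text
t: 5.22
position: [562.6, 179.3, 48.9]
tool_rot: [[0.975, 0.221, 0.0], [0.221, -0.975, 0.0], [0.0, -0.0, -1.0]]
ft_force: [-0.4, 1.0, 1.4]
finger_gap: 0.6
```

Emit:
send_rows(
  deltas=[
    [1,[0,0,1],[0,0,0]],
    [1,[0,0,2],[0,0,0]],
    [1,[0,0,2],[0,0,0]],
  ],
)

```text
t: 5.6
position: [562.6, 179.2, 47.2]
tool_rot: [[0.975, 0.221, 0.0], [0.221, -0.975, -0.0], [0.0, 0.0, -1.0]]
ft_force: [-0.3, -1.5, 4.2]
finger_gap: 0.4
```

```bash
python3 -c "
from m import *
did([0,11.5,27],[0,0,0]);did([0,0,2],[0,0,0])
from station import robot
import cv2
print(robot.get_state()['position'],robot.get_state()['ft_force'])
for n in ('scene','wrist'):
  d=robot.get_image(n)['img'][...,::-1]
  cv2.imwrite(f'pics/{n}3.png',cv2.resize(d[100:280,180:460],None,fx=2.8,fy=2.8) if n=='wrist' else cv2.resize(d[100:250,280:430],None,fx=4,fy=4))
"
```

```text
cmd [562.6 179.2  49. ] [12.77  0.    0.  ]
cmd [562.6 179.2  47. ] [12.77  0.    0.  ]
[562.61845017 179.18698939  47.2101366 ] [-0.28445809 -1.47892598  4.23537669]
```

View pics/wrist3.png

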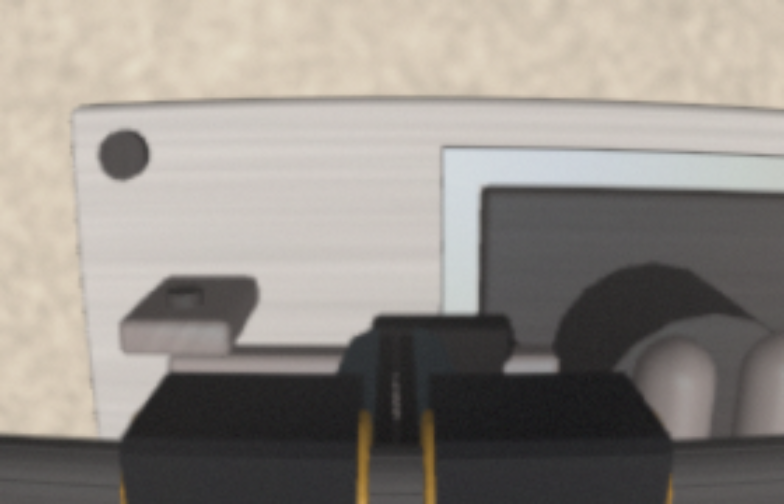

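Emit:
send_rows(
  deltas=[
    [1,[0,0,1],[0,0,0]],
    [1,[0,0,1],[0,0,0]],
  ],
)

```text
t: 5.95
position: [562.8, 179.2, 47.1]
tool_rot: [[0.975, 0.221, 0.0], [0.221, -0.975, -0.0], [0.0, 0.0, -1.0]]
ft_force: [-6.5, -4.2, 19.7]
finger_gap: 0.6
```

```bash
python3 -c "
from m import *
did([0,0,1],[0,0,0]);need([562.6,179.2,200],tool(yaw));did([0,0,-154],[0,0,0]);need([509.5,-224.2,200],tool(-10.54))"
```

```text
cmd [562.6 179.2  46. ] [12.77  0.    0.  ]
shift [   0.    0. -154.] turn [0.   0.   0.01]
cmd [562.6 179.2 200. ] [12.77  0.    0.  ]
shift [-140.9  381.7    0. ] turn [ 0.    0.   23.31]
```

Emit:
send_rows(
  deltas=[
    [1,[0,0,-30],[0,0,0]],
    [1,[0,0,-75],[0,0,0]],
    [0,[0,0,-120],[0,0,0]],
    [-1,[0,0,-154],[0,0,0]],
  ],
)

```text
t: 6.45
position: [562.7, 179.4, 201.9]
tool_rot: [[0.975, 0.221, 0.001], [0.221, -0.975, 0.0], [0.001, -0.0, -1.0]]
ft_force: [0.9, -0.0, -0.0]
finger_gap: 17.8
```

Emit:
send_rows(
  deltas=[
    [-1,[-20,54,0],[0,0,3]],
    [-1,[-40,108,0],[0,0,7]],
    [-1,[-60,163,0],[0,0,10]],
    [-1,[-81,218,0],[0,0,13]],
    [-1,[-101,273,0],[0,0,17]],
    [-1,[-121,328,0],[0,0,20]],
    [-1,[-140.9,381.7,0],[0,0,23.3]],
    [-1,[-140.9,381.7,0],[0,0,23.3]],
  ],
)

```text
t: 7.45
position: [508.9, -227.1, 199.9]
tool_rot: [[0.982, -0.187, 0.0], [-0.187, -0.982, -0.0], [0.0, 0.0, -1.0]]
ft_force: [-0.3, 0.8, -0.2]
finger_gap: 91.3
```

```bash
python3 -c "
from m import *
did([-140.9,381.7,0],[0,0,23.3])
from station import robot
import cv2
print(robot.get_state()['position'],robot.get_state()['ft_force'])
for n in ('scene','wrist','top'):
  d=robot.get_image(n)['img'][...,::-1]
  cv2.imwrite(f'pics/{n}4.png',d if n=='wrist' else cv2.resize(d[100:250,280:430],None,fx=4,fy=4) if n=='scene' else cv2.resize(d[170:250,245:345],None,fx=8,fy=7.5))
"
```

```text
cmd [ 509.5 -224.2  200. ] [-10.53   0.     0.  ]
[ 508.87279772 -227.09533248  199.90092144] [-0.30420166  0.75594729 -0.22334237]
```

View pics/wrist4.png

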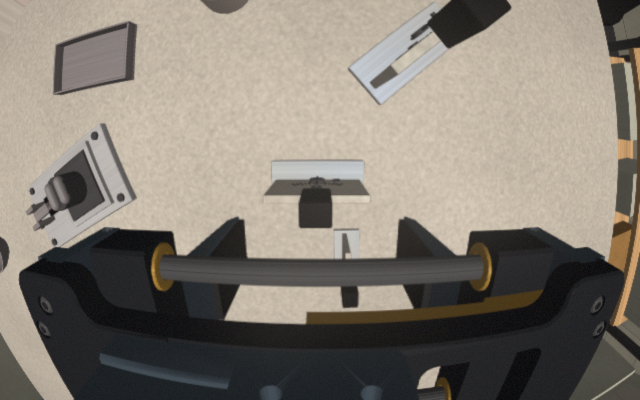

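View pics/scene4.png

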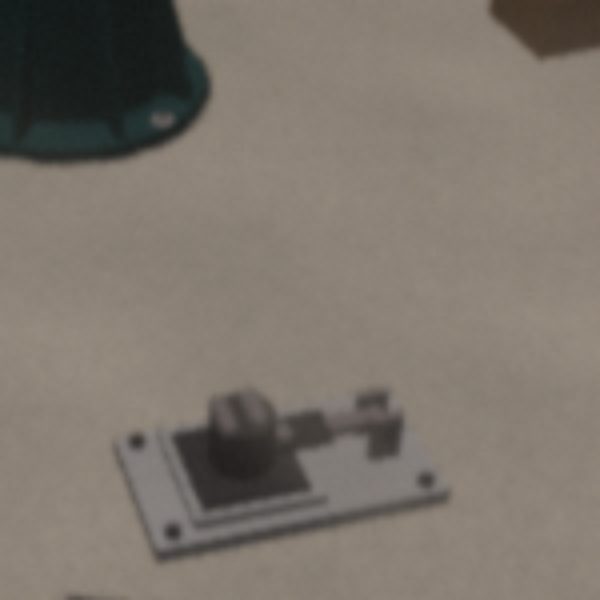

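View pics/top4.png

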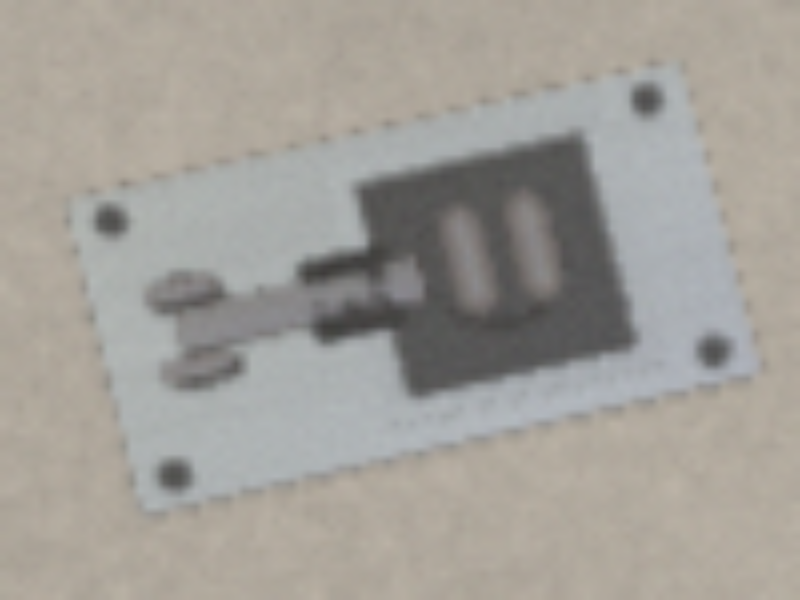

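The clamp lies level in both views. The middle gauge's handle, at (316,208) in the wrist view, is centred between the fingers and the base bar is square to the jaws.

Emit:
send_rows(
  deltas=[
    [-1,[0,0,20],[0,0,0]],
    [-1,[0,0,45],[0,0,0]],
    [-1,[0,0,70],[0,0,0]],
    [-1,[0,0,90],[0,0,0]],
    [-1,[0,0,94.8],[0,0,0]],
    [-1,[0,0,94.8],[0,0,0]],
    [-1,[0,0,94.8],[0,0,0]],
  ],
)

```text
t: 8.48
position: [510.0, -224.4, 106.0]
tool_rot: [[0.983, -0.183, 0.001], [-0.183, -0.983, -0.001], [0.001, 0.0, -1.0]]
ft_force: [0.7, -0.1, 0.3]
finger_gap: 91.3
```

```bash
python3 -c "
from m import *
did([0,0,94.8],[0,0,0])
from station import robot
import cv2
print(robot.get_state()['position'],robot.get_state()['ft_force'])
d=robot.get_image('wrist')['img'][...,::-1]
cv2.imwrite('pics/wrist5.png',cv2.resize(d[100:280,220:420],None,fx=3.3,fy=3.3))
"
```

```text
cmd [ 509.5 -224.2  105.2] [-10.53   0.     0.  ]
[ 509.99987676 -224.35884515  106.04771988] [ 0.68942041 -0.11810812  0.31401762]
```

View pics/wrist5.png

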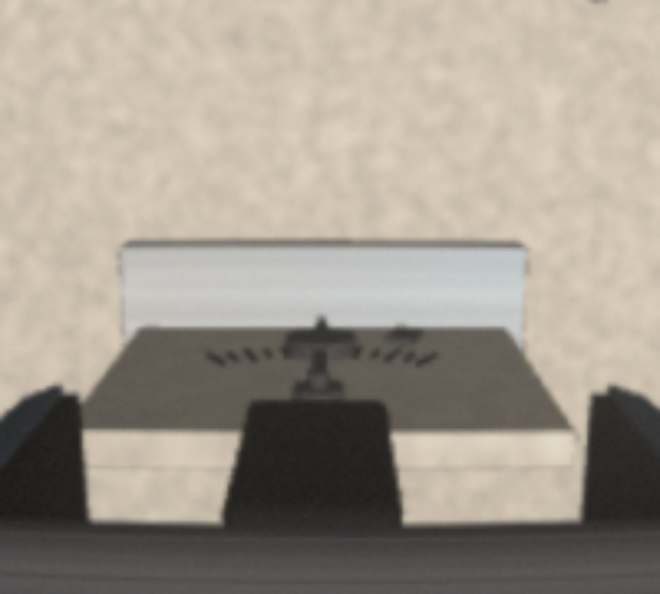

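The mark tab is at crop (405,333) and the needle tip at (321,318). Next I'll close the fingers, with a wrist measurement of the mark angle in the same step.

```bash
cat >> h.py <<'E'
def fray(d,uv):
    K,R,t=map(np.array,(d["intrinsics"],d["R"],d["t"]))
    q=(np.atleast_2d(np.array(uv,float))-K[:2,2])/K[0,0];r=np.linalg.norm(q,axis=1,keepdims=True)
    v=np.c_[q/r*np.sin(r),np.cos(r)]@R
    return -R.T@t,v
E
python3 - <<'E'
from station import robot
from h import *
d=robot.get_image("wrist")
im=cv2.cvtColor(d["img"],cv2.COLOR_RGB2GRAY)
cv2.imwrite("pics/w6.png",cv2.resize(im[190:225,280:360],None,fx=9,fy=9,interpolation=cv2.INTER_CUBIC))
g=np.radians(-10.53);F=np.array([[np.cos(g),-np.sin(g),0],[np.sin(g),np.cos(g),0],[0,0,1]])
G=np.array([513.46,-224.9,0])
def px(c): return np.array([c[0]/3.3+220-.35,c[1]/3.3+100-.35])
c,v=fray(d,[px((321,318)),px((405,333)),px((122,243)),px((525,243)),px((321,385))])
c=F.T@(c-G);v=v@F
def z(i,zz): return c+v[i]*(zz-c[2])/v[i][2]
print("bar corners",z(2,10),z(3,10)); print("tip",z(0,29))
for x in (z(0,29)[0],4,8,12):
    a=[c+v[i]*(x-c[0])/v[i][0] for i in (0,1)]
    print(x,[(q.round(1),np.arctan2(-q[1],88-q[2]),np.hypot(q[1],88-q[2])) for q in a])
E
```

```text
bar corners [25.30832276 56.52948436 10.        ] [ 25.13122456 -51.2725129   10.        ]
tip [ 9.00574981  2.98080627 29.        ]
9.00574981314631 [(array([ 9.,  3., 29.]), np.float64(-0.0504792202695383), np.float64(59.075250368058256)), (array([  9. , -17. ,  44.4]), np.float64(0.3707582281286047), np.float64(46.7852940350408))]
4 [(array([4. , 3.3, 7.8]), np.float64(-0.04087463373075922), np.float64(80.28727597917977)), (array([  4. , -18.4,  24.5]), np.float64(0.28138631414189896), np.float64(66.10881593981351))]
8 [(array([ 8. ,  3. , 24.7]), np.float64(-0.04803305792773947), np.float64(63.336592966501165)), (array([  8. , -17.2,  40.4]), np.float64(0.3473404053506244), np.float64(50.62862599027588))]
12 [(array([12. ,  2.8, 41.7]), np.float64(-0.06042196184471397), np.float64(46.39152718181735)), (array([ 12. , -16.1,  56.3]), np.float64(0.47017365250233095), np.float64(35.560097049285325))]
```

View pics/w6.png

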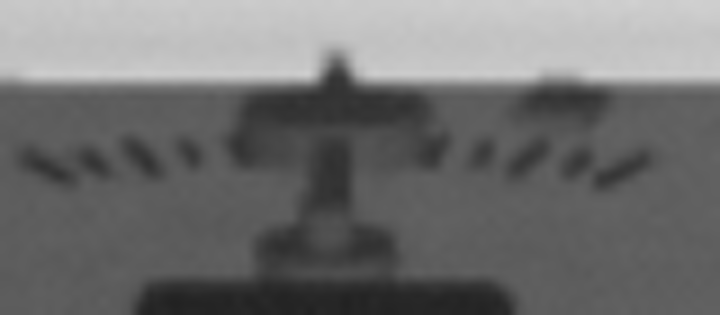

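Emit:
send_rows(
  deltas=[
    [0,[0,0,0],[0,0,0]],
    [1,[0,0,0],[0,0,0]],
    [1,[0,0,0],[0,0,0]],
    [1,[0,0,0],[0,0,0]],
    [1,[0,0,0],[0,0,0]],
    [1,[0,0,0],[0,0,0]],
  ],
)

```text
t: 9.32
position: [509.5, -224.2, 105.2]
tool_rot: [[0.983, -0.183, 0.0], [-0.183, -0.983, -0.0], [0.0, 0.0, -1.0]]
ft_force: [-0.4, -0.2, -0.2]
finger_gap: 34.1
```

Emit:
send_rows(
  deltas=[
    [1,[0,0,0],[0,0,0]],
    [1,[0,0,0],[0,0,0]],
    [1,[0,0,0],[0,0,0]],
    [1,[0,0,-5],[0,0,0]],
    [1,[0,0,-20],[0,0,0]],
    [1,[0,0,-50],[0,0,0]],
    [1,[0,0,-85],[0,0,0]],
    [1,[0,0,-120],[0,0,0]],
  ],
)

```text
t: 10.32
position: [509.5, -224.2, 227.5]
tool_rot: [[0.983, -0.183, 0.001], [-0.183, -0.983, -0.0], [0.001, 0.0, -1.0]]
ft_force: [0.4, 0.6, -3.5]
finger_gap: 25.9
```

```bash
python3 -c "
from m import *
did([0,0,-120],[0,0,0]);need(fx(-4,0,225.2),tool(yaw))"
```

```text
cmd [ 509.5 -224.2  225.2] [-10.53   0.     0.  ]
shift [-1.000e-01 -3.464e+02  0.000e+00] turn [  0.     0.   -23.29]
```

Gripped: the gap is 25.9 mm and the weight reading is −3.5 N, both as expected. I'll carry it smoothly to above the stud.

Emit:
send_rows(
  deltas=[
    [1,[0,-10,0],[0,0,-1]],
    [1,[0,-35,0],[0,0,-3]],
    [1,[0,-70,0],[0,0,-5]],
    [1,[0,-110,0],[0,0,-8]],
    [1,[0,-150,0],[0,0,-11]],
    [1,[0,-190,0],[0,0,-13]],
    [1,[0,-230,0],[0,0,-16]],
    [1,[0,-265,0],[0,0,-18]],
  ],
)

```text
t: 11.32
position: [557.3, 38.2, 224.4]
tool_rot: [[0.991, 0.132, -0.001], [0.132, -0.991, 0.0], [-0.001, -0.0, -1.0]]
ft_force: [0.3, -0.2, -3.2]
finger_gap: 25.7
```

```bash
python3 -c "
from m import *
did([0,-265,0],[0,0,-18]);need(fx(-4,0,225.2),tool(yaw))"
```

```text
cmd [557.9  36.3 225.2] [7.47 0.   0.  ]
shift [ 25.1 -77.5   0. ] turn [ 0.    0.   -5.29]
```

Emit:
send_rows(
  deltas=[
    [1,[10,-30,0],[0,0,-2]],
    [1,[18,-53,0],[0,0,-3.5]],
    [1,[23,-70,0],[0,0,-5]],
    [1,[25.1,-77.5,0],[0,0,-5.3]],
    [1,[25.1,-77.5,8],[0,0,-5.3]],
    [1,[25.1,-77.5,20],[0,0,-5.3]],
    [1,[25.1,-77.5,30],[0,0,-5.3]],
    [1,[25.1,-77.5,32],[0,0,-5.3]],
  ],
)

```text
t: 12.32
position: [572.2, 116.0, 192.0]
tool_rot: [[0.975, 0.22, -0.002], [0.22, -0.975, -0.0], [-0.002, -0.0, -1.0]]
ft_force: [0.6, 0.5, -3.0]
finger_gap: 25.8
```

```bash
python3 -c "
from m import *
did([25.1,-77.5,32],[0,0,-5.3])
from station import robot
import cv2
print(robot.get_state()['position'],robot.get_state()['ft_force'])
for n in ('scene','wrist','top'):
  d=robot.get_image(n)['img'][...,::-1]
  cv2.imwrite(f'pics/{n}7.png',cv2.resize(d[100:280,220:420],None,fx=3.3,fy=3.3) if n=='wrist' else cv2.resize(d[120:240,280:420],None,fx=5,fy=5) if n=='scene' else cv2.resize(d[170:250,245:345],None,fx=8,fy=7.5))
"
```

```text
cmd [572.7 116.4 193.2] [12.77  0.    0.  ]
[572.18150626 115.99116469 192.04992331] [ 0.56527411  0.50262072 -2.99114377]
```

View pics/wrist7.png

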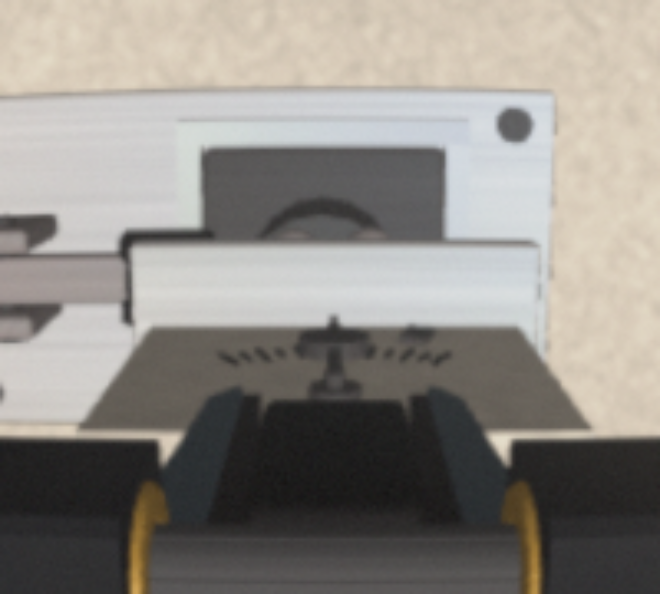

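View pics/scene7.png

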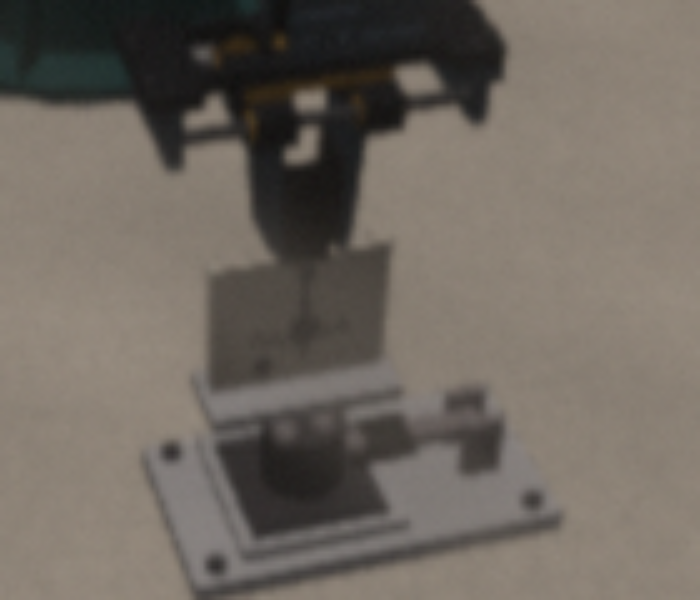

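Emit:
send_rows(
  deltas=[
    [1,[0,-2.5,2],[0,0,0]],
    [1,[0,-2.5,4],[0,0,0]],
    [1,[0,-2.5,5.5],[0,0,0]],
    [1,[0,-2.5,6.5],[0,0,0]],
    [1,[0,-2.5,6.5],[0,0,0]],
  ],
)

```text
t: 13.1
position: [572.2, 118.9, 186.7]
tool_rot: [[0.975, 0.221, -0.0], [0.221, -0.975, -0.0], [-0.0, -0.0, -1.0]]
ft_force: [0.4, -0.1, -3.5]
finger_gap: 26.0
```

Emit:
send_rows(
  deltas=[
    [1,[0,0,0.5],[0,0,0]],
    [1,[0,0,0.5],[0,0,0]],
  ],
)

```text
t: 13.35
position: [572.2, 118.9, 186.2]
tool_rot: [[0.975, 0.221, 0.0], [0.221, -0.975, -0.0], [0.0, 0.0, -1.0]]
ft_force: [-0.7, 0.4, -3.7]
finger_gap: 26.2
```

Emit:
send_rows(
  deltas=[
    [1,[0,0,0.5],[0,0,0]],
    [1,[0,0,0.5],[0,0,0]],
  ],
)

```text
t: 13.6
position: [572.1, 118.9, 185.7]
tool_rot: [[0.975, 0.221, -0.0], [0.221, -0.975, -0.0], [-0.0, -0.0, -1.0]]
ft_force: [-0.0, 0.4, -3.2]
finger_gap: 26.0
```

Emit:
send_rows(
  deltas=[
    [1,[0,0,0.5],[0,0,0]],
    [1,[0,0,0.5],[0,0,0]],
  ],
)

```text
t: 13.85
position: [572.2, 118.9, 185.2]
tool_rot: [[0.975, 0.221, -0.0], [0.221, -0.975, -0.0], [-0.0, 0.0, -1.0]]
ft_force: [0.5, -0.3, -2.9]
finger_gap: 26.3
```

Emit:
send_rows(
  deltas=[
    [1,[0,0,0.3],[0,0,0]],
    [1,[0,0,0.3],[0,0,0]],
  ],
)

```text
t: 14.1
position: [572.2, 118.9, 184.9]
tool_rot: [[0.975, 0.221, -0.0], [0.221, -0.975, 0.0], [-0.0, -0.0, -1.0]]
ft_force: [0.2, -0.6, -3.4]
finger_gap: 25.9
```

Emit:
send_rows(
  deltas=[
    [1,[0,0,0.5],[0,0,0]],
    [1,[0,0,0.5],[0,0,0]],
  ],
)

```text
t: 14.35
position: [572.2, 118.9, 184.5]
tool_rot: [[0.975, 0.221, 0.0], [0.221, -0.975, 0.0], [0.0, -0.0, -1.0]]
ft_force: [-0.2, -0.4, -1.6]
finger_gap: 25.8
```

Emit:
send_rows(
  deltas=[
    [1,[0,0,0.3],[0,0,0]],
    [1,[0,0,0.3],[0,0,0]],
  ],
)

```text
t: 14.6
position: [572.3, 118.9, 184.4]
tool_rot: [[0.975, 0.221, 0.0], [0.221, -0.975, 0.0], [0.0, 0.0, -1.0]]
ft_force: [-1.9, -0.7, 3.5]
finger_gap: 25.8
```

Emit:
send_rows(
  deltas=[
    [1,[0,0,0],[0,0,0]],
    [1,[0,0,0],[0,0,0]],
    [1,[0,0,0],[0,0,0]],
  ],
)

```text
t: 14.98
position: [572.3, 118.9, 184.4]
tool_rot: [[0.975, 0.221, 0.0], [0.221, -0.975, 0.0], [0.0, 0.0, -1.0]]
ft_force: [-1.4, -0.6, 5.7]
finger_gap: 25.8
```

```bash
cat > roll.py <<'E'
from m import *
N=N+frame(yaw)@np.array([0,2.5,0])
def pose(th,lift=0,off=104.45):
    n=np.array([-np.sin(th),np.cos(th)]);y=np.array([np.cos(th),np.sin(th)])
    B=np.array([8,72])+8*n+(-8+8*th)*y if th<=.11 else np.array([-14,69.5])+8*n+(14.1+8*th)*y
    t=B+off*n+[0,lift]
    return N+frame(yaw)@np.array([-4,t[0],t[1]]),tool(yaw,np.degrees(th)),B
def delta(th,**k):
    p,R=load();P,R1,B=pose(th,**k)
    print(th,"shift",(R.T@(P-p)).round(1),"turn",Ro.from_matrix(R.T@R1).as_rotvec(degrees=True).round(2),"B",B.round(1))
E
python3 -c "
from roll import *
did([0,-2.5,9.1],[0,0,0])
for t in (0,.03,.06,.09,.11,.13,.16,.2,.24,.28,.32): delta(t)
from station import robot
print(robot.get_state()['ft_force'],robot.get_state()['position'])
"
```

```text
cmd [572.2 118.9 184.1] [12.77  0.    0.  ]
0 shift [-0.1  0.  -0.3] turn [0.   0.   0.01] B [ 0. 80.]
0.03 shift [-0.1  3.1 -0. ] turn [1.72 0.   0.01] B [ 0.  79.8]
0.06 shift [-0.1  6.3  0.3] turn [3.44 0.   0.01] B [ 0.  79.5]
0.09 shift [-0.1  9.4  0.8] turn [5.16 0.   0.01] B [ 0.  79.3]
0.11 shift [-0.1 11.4  1.1] turn [6.3  0.   0.01] B [ 0.  79.2]
0.13 shift [-0.1 13.6  1.2] turn [7.45 0.   0.01] B [-0.  79.4]
0.16 shift [-0.1 16.8  1.2] turn [9.17 0.   0.01] B [-0.1 79.8]
0.2 shift [-0.1 21.   1.3] turn [1.146e+01 0.000e+00 1.000e-02] B [-0.2 80.5]
0.24 shift [-0.1 25.2  1.6] turn [1.375e+01 0.000e+00 1.000e-02] B [-0.3 81.1]
0.28 shift [-0.1 29.4  2. ] turn [1.604e+01 0.000e+00 1.000e-02] B [-0.5 81.7]
0.32 shift [-0.1 33.6  2.6] turn [1.833e+01 0.000e+00 1.000e-02] B [-0.7 82.3]
[-1.43404475 -0.5939536   5.71786811] [572.33810001 118.90547346 184.3894213 ]
```

Emit:
send_rows(
  deltas=[
    [1,[0,1.5,-0.2],[0.9,0,0]],
    [1,[0,3.1,0],[1.72,0,0]],
    [1,[0,4.7,0.1],[2.6,0,0]],
    [1,[0,6.3,0.3],[3.44,0,0]],
    [1,[0,7.9,0.5],[4.3,0,0]],
    [1,[0,9.4,0.7],[5.16,0,0]],
  ],
)

```text
t: 15.72
position: [574.2, 109.5, 183.2]
tool_rot: [[0.975, 0.22, -0.02], [0.221, -0.971, 0.089], [-0.0, -0.091, -0.996]]
ft_force: [0.6, 0.2, -2.1]
finger_gap: 25.8
```

```bash
python3 -c "
from roll import *
did([0,9.4,.7],[5.16,0,0])
for t in (.11,.13,.15,.17,.2,.22,.24,.26,.28,.3,.32): delta(t,lift=.3)"
```

```text
cmd [574.3 109.7 183.4] [12.77  0.    5.16]
0.11 shift [-0.1  2.  -0. ] turn [1.14 0.   0.01] B [ 0.  79.2]
0.13 shift [-0.1  4.2 -0.2] turn [2.29 0.   0.01] B [-0.  79.4]
0.15 shift [-0.1  6.3 -0.4] turn [3.43 0.   0.01] B [-0.1 79.7]
0.17 shift [-0.1  8.4 -0.6] turn [4.58 0.   0.01] B [-0.1 80. ]
0.2 shift [-0.1 11.6 -0.7] turn [6.3  0.   0.01] B [-0.2 80.5]
0.22 shift [-0.1 13.7 -0.8] turn [7.45 0.   0.01] B [-0.3 80.8]
0.24 shift [-0.1 15.8 -0.8] turn [8.59 0.   0.01] B [-0.3 81.1]
0.26 shift [-0.1 17.9 -0.8] turn [9.74 0.   0.01] B [-0.4 81.4]
0.28 shift [-0.1 20.  -0.8] turn [1.088e+01 0.000e+00 1.000e-02] B [-0.5 81.7]
0.3 shift [-0.1 22.1 -0.7] turn [1.203e+01 0.000e+00 1.000e-02] B [-0.6 82. ]
0.32 shift [-0.1 24.2 -0.5] turn [1.317e+01 0.000e+00 1.000e-02] B [-0.7 82.3]
```

Emit:
send_rows(
  deltas=[
    [1,[0,2,0],[1.14,0,0]],
    [1,[0,4.2,-0.2],[2.29,0,0]],
    [1,[0,6.3,-0.4],[3.43,0,0]],
    [1,[0,8.4,-0.6],[4.6,0,0]],
    [1,[0,8.4,-0.6],[4.6,0,0]],
  ],
)

```text
t: 16.35
position: [576.2, 101.1, 183.2]
tool_rot: [[0.975, 0.217, -0.037], [0.22, -0.961, 0.166], [-0.0, -0.17, -0.985]]
ft_force: [-1.4, -0.4, -2.7]
finger_gap: 25.9
```

```bash
python3 -c "
from roll import *
did([0,8.4,-.6],[4.6,0,0])
for t in (.17,.2,.22,.24,.26,.28,.3,.32): delta(t,lift=.3)"
```

```text
cmd [576.1 101.5 183.3] [12.77  0.    9.76]
0.17 shift [-0.1 -0.   0. ] turn [-0.02  0.    0.01] B [-0.1 80. ]
0.2 shift [-0.1  3.1 -0.4] turn [1.7  0.   0.01] B [-0.2 80.5]
0.22 shift [-0.1  5.2 -0.6] turn [2.85 0.   0.01] B [-0.3 80.8]
0.24 shift [-0.1  7.3 -0.8] turn [3.99 0.   0.01] B [-0.3 81.1]
0.26 shift [-0.1  9.4 -1. ] turn [5.14 0.   0.01] B [-0.4 81.4]
0.28 shift [-0.1 11.6 -1.1] turn [6.28 0.   0.01] B [-0.5 81.7]
0.3 shift [-0.1 13.7 -1.2] turn [7.43 0.   0.01] B [-0.6 82. ]
0.32 shift [-0.1 15.8 -1.2] turn [8.57 0.   0.01] B [-0.7 82.3]
```

Emit:
send_rows(
  deltas=[
    [1,[0,2,-0.3],[1.1,0,0]],
    [1,[0,4.2,-0.5],[2.3,0,0]],
    [1,[0,6.3,-0.7],[3.4,0,0]],
    [1,[0,8.4,-0.9],[4.6,0,0]],
    [1,[0,10.5,-1],[5.7,0,0]],
    [1,[0,12.6,-1.1],[6.9,0,0]],
    [1,[0,14.7,-1.2],[8,0,0]],
    [1,[0,14.7,-1.2],[8,0,0]],
  ],
)

```text
t: 17.35
position: [579.4, 86.8, 181.8]
tool_rot: [[0.975, 0.21, -0.068], [0.22, -0.929, 0.298], [-0.0, -0.305, -0.952]]
ft_force: [0.0, 0.9, -2.8]
finger_gap: 26.0
```

Emit:
send_rows(
  deltas=[
    [1,[0,0,0],[0,0,0]],
    [1,[0,0,0],[0,0,0]],
    [1,[0,0,0],[0,0,0]],
    [1,[0,0,0],[0,0,0]],
    [1,[0,0,0],[0,0,0]],
    [1,[0,0,0],[0,0,0]],
    [1,[0,0,0],[0,0,0]],
    [1,[0,0,0],[0,0,0]],
  ],
)

```text
t: 18.35
position: [579.4, 87.2, 182.0]
tool_rot: [[0.975, 0.21, -0.067], [0.221, -0.929, 0.297], [0.0, -0.305, -0.952]]
ft_force: [-0.2, -0.3, -3.0]
finger_gap: 25.5
```

Emit:
send_rows(
  deltas=[
    [1,[0,0,0],[0,0,0]],
    [1,[0,0,0],[0,0,0]],
    [1,[0,0,0],[0,0,0]],
    [1,[0,0,0],[0,0,0]],
    [1,[0,0,0],[0,0,0]],
    [1,[0,0,0],[0,0,0]],
    [1,[0,0,0],[0,0,0]],
    [1,[0,0,0],[0,0,0]],
  ],
)

```text
t: 19.35
position: [579.4, 87.2, 182.0]
tool_rot: [[0.975, 0.211, -0.067], [0.221, -0.929, 0.298], [0.0, -0.305, -0.952]]
ft_force: [0.3, -0.2, -2.4]
finger_gap: 25.9
```

```bash
python3 -c "
from roll import *
did([0,14.7,-1.2],[8,0,0])
from station import robot
import cv2
print(robot.get_state()['position'],robot.get_state()['ft_force'])
for n in ('scene','wrist','top'):
  d=robot.get_image(n)['img'][...,::-1]
  cv2.imwrite(f'pics/{n}8.png',cv2.resize(d[180:240,270:370],None,fx=7.5,fy=7.5,interpolation=2) if n=='wrist' else cv2.resize(d[140:240,290:410],None,fx=6,fy=6,interpolation=2))
"
```

```text
cmd [579.4  87.2 182. ] [12.77  0.   17.76]
[579.36581722  87.19677296 181.97494369] [ 0.25767651 -0.19551846 -2.36109965]
```

View pics/wrist8.png

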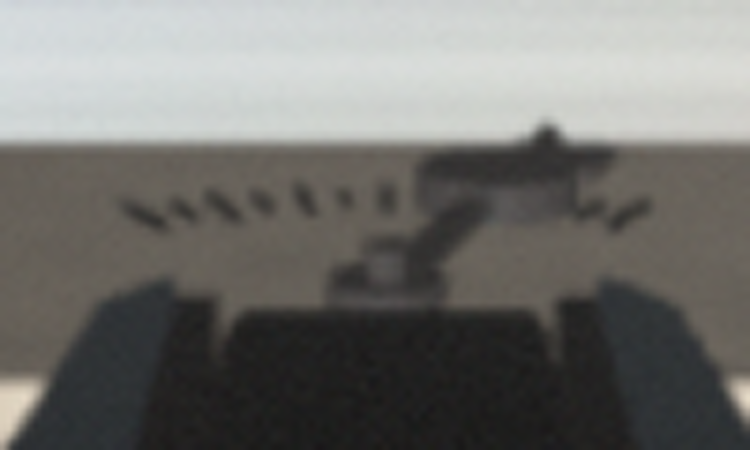

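View pics/scene8.png

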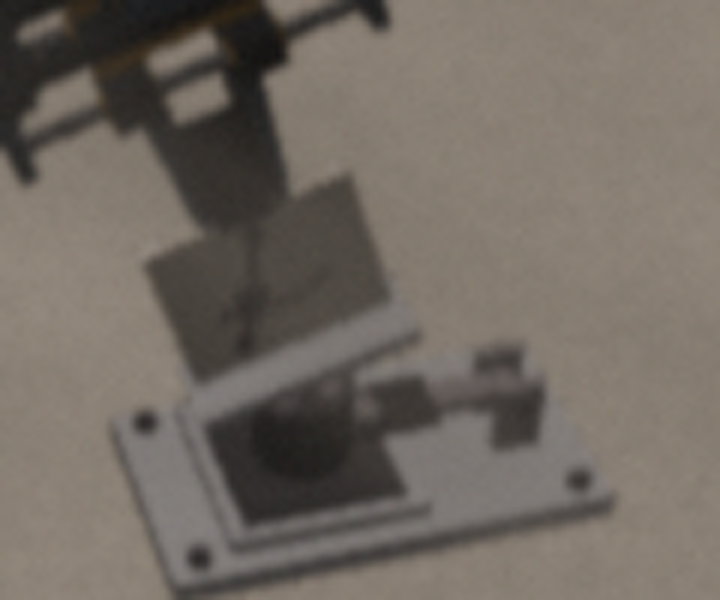

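```bash
python3 -c "
from roll import *
for t in (.31,.328): delta(t,lift=.3);delta(t,lift=0)"
```

```text
0.31 shift [-0.1  0.   0. ] turn [0.   0.   0.01] B [-0.7 82.2]
0.31 shift [-0.1  0.1  0.3] turn [0.   0.   0.01] B [-0.7 82.2]
0.328 shift [-0.1  1.9 -0.3] turn [1.03 0.   0.01] B [-0.7 82.5]
0.328 shift [-0.1  2.   0. ] turn [1.03 0.   0.01] B [-0.7 82.5]
```

Emit:
send_rows(
  deltas=[
    [1,[0,1,0],[0.5,0,0]],
    [1,[0,2,0],[1,0,0]],
    [1,[0,2,0.1],[1,0,0]],
    [1,[0,2,0.1],[1,0,0]],
  ],
)

```text
t: 20.0
position: [579.8, 85.3, 181.2]
tool_rot: [[0.975, 0.209, -0.071], [0.221, -0.924, 0.314], [-0.0, -0.322, -0.947]]
ft_force: [0.2, 1.2, -2.6]
finger_gap: 26.0
```

Emit:
send_rows(
  deltas=[
    [1,[0,0,0.3],[0,0,0]],
    [1,[0,0,0.3],[0,0,0]],
    [1,[0,0,0.3],[0,0,0]],
  ],
)

```text
t: 20.38
position: [579.8, 85.5, 181.0]
tool_rot: [[0.975, 0.209, -0.071], [0.221, -0.923, 0.314], [0.0, -0.322, -0.947]]
ft_force: [-1.0, -0.4, -3.2]
finger_gap: 26.0
```

Emit:
send_rows(
  deltas=[
    [1,[0,0,0.3],[0,0,0]],
    [1,[0,0,0.3],[0,0,0]],
    [1,[0,0,0.3],[0,0,0]],
  ],
)

```text
t: 20.75
position: [579.9, 85.5, 180.9]
tool_rot: [[0.975, 0.209, -0.071], [0.221, -0.923, 0.314], [0.0, -0.322, -0.947]]
ft_force: [-0.8, -1.7, 2.6]
finger_gap: 26.1
```

Emit:
send_rows(
  deltas=[
    [1,[0,0,0],[0,0,0]],
    [1,[0,0,0],[0,0,0]],
    [1,[0,0,0],[0,0,0]],
    [1,[0,0,0],[0,0,0]],
    [1,[0,0,0],[0,0,0]],
    [1,[0,0,0],[0,0,0]],
    [1,[0,0,0],[0,0,0]],
    [1,[0,0,0],[0,0,0]],
  ],
)

```text
t: 21.75
position: [579.9, 85.5, 180.9]
tool_rot: [[0.975, 0.209, -0.071], [0.221, -0.923, 0.314], [0.0, -0.322, -0.947]]
ft_force: [-0.9, -2.9, 5.5]
finger_gap: 26.1
```

Emit:
send_rows(
  deltas=[
    [1,[0,0,0],[0,0,0]],
    [1,[0,0,0],[0,0,0]],
    [1,[0,0,0],[0,0,0]],
    [1,[0,0,0],[0,0,0]],
    [1,[0,0,0],[0,0,0]],
    [1,[0,0,0],[0,0,0]],
    [1,[0,0,0],[0,0,0]],
    [1,[0,0,0],[0,0,0]],
  ],
)

```text
t: 22.75
position: [579.9, 85.5, 180.9]
tool_rot: [[0.975, 0.209, -0.071], [0.221, -0.923, 0.314], [0.0, -0.322, -0.947]]
ft_force: [-1.1, -2.8, 5.9]
finger_gap: 25.7
```

```bash
python3 -c "
from station import robot
import cv2
for n in ('scene','wrist','top'):
  print(robot.get_state()['position'],robot.get_state()['ft_force'])
  d=robot.get_image(n)['img'][...,::-1]
  cv2.imwrite(f'pics/{n}9.png',cv2.resize(d[180:240,270:370],None,fx=7.5,fy=7.5,interpolation=2) if n=='wrist' else cv2.resize(d[175:225,310:370],None,fx=12,fy=12,interpolation=2) if n=='scene' else cv2.resize(d[170:250,245:345],None,fx=8,fy=7.5))
"
```

```text
[579.8638836   85.52291824 180.89357768] [-1.14089225 -2.81855711  5.92808345]
[579.89007047  85.52961636 180.90849494] [-0.75410279 -1.92105227  5.16427163]
[579.89903527  85.52518785 180.8954587 ] [-1.29334738 -2.54850115  6.54399722]
```

View pics/wrist9.png

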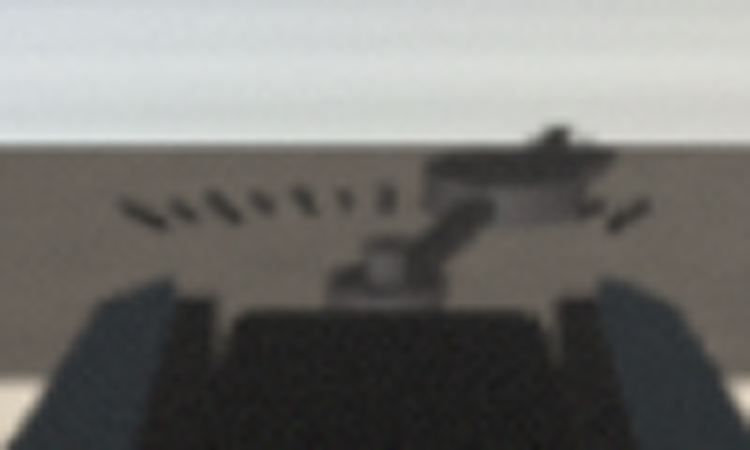

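View pics/scene9.png

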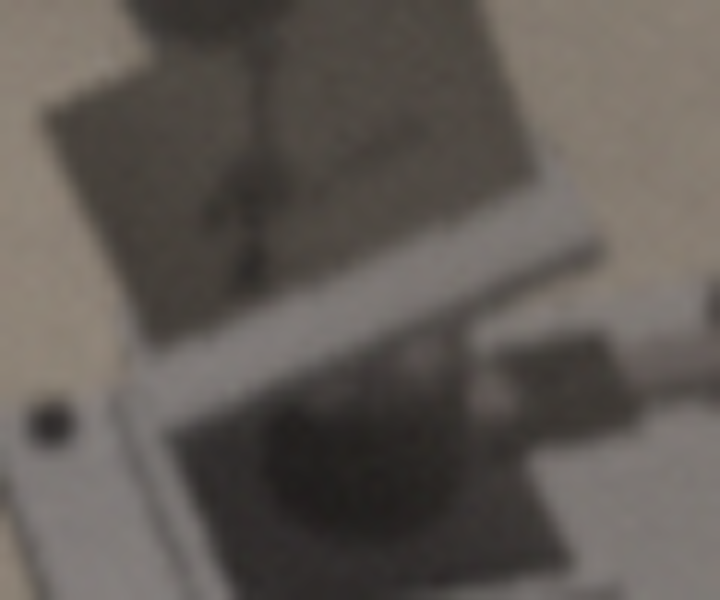

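View pics/top9.png

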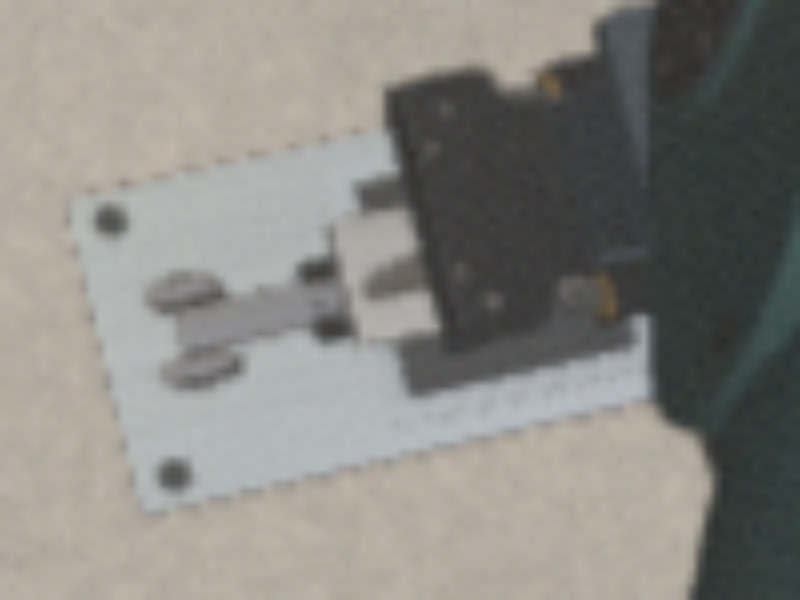

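```bash
python3 -c "
from station import robot
print(robot.hand_in())"
```

```text
the job is handed in; nothing more can be done
None
```

I handed the job in at about 23 s with the clamp down and the middle-sized gauge still gripped and resting on the stud; no verdict is reported.

- **Clamp:** I pushed it down on its paddle to a hard stop, with the finger at z = 47.1 mm against the 47 mm expected. The views afterwards show it level.
- **Upright on the stud:** I gripped the gauge by its handle (25.9 mm gap, about 3.3 N weight). I stood it upright on the stud at roughly 7–9 N and held it there about 0.6 s. Before setting it down, the wrist view put the nest about 3 mm to the side of my first fix, so I shifted 2.5 mm. I rocked it in two stages to 0.31 rad, then a last small step to 0.328. At 0.31 it was barely touching or just clear of the stud, so I pressed it back into light contact after the last step.
- **Last checks:**
  - The arm was steady and the roll about 0.328 rad.
  - The wrist force puts the push on the stud at about 9 N.
  - The needle sat over the mark in both the wrist and scene views.
- **Less certain:** In the final views the bob partly hides the mark. I measured it earlier at about 0.325–0.336 rad, and a preset of at most 0.33 suggests the low end of that. The offset should be about 0.01 rad against the 0.055 allowed. The base contact comes only from the force reading and the views.

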